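# Find the high spot of a disc on a run-out stand

## Robot

A 6-joint arm with a two-finger parallel gripper is mounted at the origin on the work surface. World frame = base frame: x ahead of the robot, y to its left, z up, the work surface at z = 0. Lengths are in mm, angles in rad, forces in N, time in s.
With the tool pointing down it reaches from about 375 to 750 mm from the base axis. Payload 9 kg.
Tool frame: the origin (TCP) lies between the finger pads; the fingertips stand 25 mm ahead of it and the grasp point (between the pads) lies 6 mm ahead of it; z points along the fingers, y is the line along which they close (so a half turn about z gives the same grasp; the last joint's range is limited). The gripper opens to 85 mm and grips with 20 to 120 N. Pads are 22 mm wide; open, the fingers measure 114 mm over their backs; the gripper's body (76 mm by 85 mm) begins 54 mm behind the grasp point. The pads swing forward as they close: fully open they stand 13 mm farther back than shut.
Start: joints at [1.006, 0.104, 0.097, 1.564, 0, 1.353], TCP at [203.938, 564.308, 256.331] pointing down, gripper open.
Joint ranges: [-2.99, 2.99], [-0.84, 1.86], [-1.1, 1.16], [-1.84, 2.11], [-1.51, 1.56], [-3.14, 3.14]. Speed limits (rad/s): [2.22, 2.22, 2.57, 3.14, 3.14, 3.14].

## Interface

Orientations are given as a 3x3 rotation matrix whose columns are the frame's x, y, z axes.
In Python, from plant import * gives the robot as it stands.
- The arm moves only by the tool drive_tool, never from a script. Its argument "commands" is a list of rows, each an object of numbers: "rx", "ry", "rz": the turn, a rotation vector about the tool's x, y, z in rad; "dx", "dy", "dz": the shift along the tool's x, y, z in cm; "gripper": the finger opening in cm, from 0 to 8.54. In form: [{"rx": .., "ry": .., "rz": .., "dx": .., "dy": .., "dz": .., "gripper": ..}, ...]. A call has 1 to 8 rows; each row shifts and turns the commanded pose from where the row before left it, along the tool's axes as they then stand; what a row does not reach is not made up. A row lasts 1/10 s, in which the tool goes at most 50 mm and 8.59 degrees, less where a joint would pass 70% of its speed; a pose out of reach is approached as far as the arm can. A call is refused whole if a number of a shift passes 5 or a number of a turn 0.15, either way. A call with a gripper value outside its range is refused whole. The fingers move at their own pace and stop on an object; the grip force is fixed at half the most. Time passes only in rows, so rows that do not move let the fingers close. It gives the time, the measured TCP pose, the force, the opening and the grip force at its end, in the units of the state.
- get_obs(): the state, without advancing time (a new reading comes with each control period).
- read_camera(name): name is "scene" or "top" or "wrist"; returns a dict with "frame" (480x640x3 uint8, blue, green, red), "range_z" (480x640 float32, mm along the optical axis (not along the pixel's ray), 0 where there is no reading), "fov_y" (degrees; the focal length in pixels is half the picture's height over the tangent of half this angle, whatever the lens; pixels are square), "cx", "cy" (the principal point, pixels), "R" (3x3) and "t" (3): a world point X has camera coordinates R X + t. Camera axes: x right, y down, z forward; pixel columns grow to the right and rows downward; lengths in mm; the calibration is good to about 2 mm. A picture is of the moment at which its call begins.
- job_done(): hands the job in; it is judged then, once.
The state is a dict: "time": time; "joints": joint angles; "dq": joint speeds; "effort": joint torques, N m; "position": TCP position; "tcp_rot": TCP orientation; "contact_force": force on the tool from outside, world axes, zero at the start; "moment": the same for the moment, N m; "finger_gap": finger opening in mm; "grip_force": force on a finger pad.
Only numpy, scipy, OpenCV 4.12 (cv2) and the standard library are available. Lean on these libraries where they do the work, as an engineer would, in place of code of your own. Each camera call takes 0.05 s, during which the arm holds its last target. There are 200 camera calls.

## Task

Slide the sprung pointer in by its blue knob until it is fully home against its stop, pressing gently. Then turn the disc by its red crank handle, slowly (never as fast as half a turn a second), to find by feel the one high spot of its rim, where the pointer rubs hardest; leave the disc standing with the top of the high spot right at the pointer, and let go. Leave everything else where it is.

Things in the scene. Friction and masses are not known exactly. Their poses are not given: they have to be found in the camera images.
- axle (a point): Top centre of the brass hub nut of the disc, on its vertical axis, 59 mm above the table. The aluminium disc, 160 mm across, has a cream graduated dial plate on top (168 mm across, top face 53 mm above the table; the nut stands 6 mm higher). It lies level on a grey base plate, 210 x 360 x 15 mm, fixed to the table, that carries the pointer too. This frame turns with the disc.
- disc: The disc. Origin on its axis 28 mm above the table; x axis points at the crank. Its rim (radius 80 mm) has one smooth hump, the high spot: 2 mm high, reaching about 14 degrees either side of its top with equal slopes, hidden under the dial plate. Where it lies relative to the crank differs from run to run. With the pointer home only this hump rubs on the pointer.
- crank_grip (a point): Centre of the red crank handle: an upright round sleeve that spins freely on its pin, 16 mm in diameter, 45 mm high, from 56 to 101 mm above the table (this point is at 78 mm), 55 mm from the disc's axis. It can be taken from above and led round in a circle about the axis without turning the hand.
- spindle (a joint): Angle of the disc and crank, rad, counter-clockwise from above, endless both ways; does not tell where the high spot is. Bearing drag is about 1 N at the crank; it rises by some 4 to 6 N while the hump passes the home pointer. Going up the slope drags more than coming down, alike in both directions, so what is felt turning one way mirrors the other about the top. The disc stays where it is left.
- pointer_knob (a point): Centre of the blue knob on the green pointer slide: upright, round, 18 mm in diameter, 45 mm high, from 47 to 92 mm above the table (this point at 70 mm). The slide moves level, straight from the knob towards the disc's axis; fully home the knob's centre is 135 mm from the axis. It slides with about 11 N of friction, then meets a rigid stop, and stays where it is left.
- stop_block: Two small orange blocks, 10 x 8 x 14 mm, fixed in front of the green slide, which they stop; origin between them, under their centre, 108 mm from the disc's axis. Fully home the slide rests against them. It may press on them with up to 30 N, never more than 40 N.
- pointer_slide (a joint): Travel of the pointer slide, m: 0 fully back, 0.030 fully home towards the disc (pointer next to the rim); it starts back, at 0 to 0.008.
- pointer_guide: Dark steel guide, 50 x 110 x 12 mm, fixed on the base plate; carries the slide and the sprung brass pointer, which aims level at the disc's axis 40 mm above the table and is pressed with about 6 N at the top of the high spot. Origin under its centre, 165 mm from the axis; its -y axis points to the axis.
- slotted_weight: brass slotted weight, 34 mm across, 26 mm high, standing on the stand's base plate beside the pointer slide; origin under its centre
- spare_collar: steel collar ring, 32 mm across, 16 mm high, lying on the stand's base plate on the other side of the pointer slide; origin under its centre
- phone: black phone, 75 x 155 x 9 mm, lying on the table; origin under its centre
- pen: white pen, 130 mm long, 12 mm thick, lying on the table; origin under its centre
- lens_holder: lens in a round black mount on a rod with a heavy 60 mm foot, 120 mm high; origin under the foot's centre
- screw_jar: clear jar with an orange cap, 52 mm across, 60 mm high; origin under its centre
- eraser: brick-red eraser, 45 x 20 x 12 mm; origin under its centre

How it is judged (in metres and radians):
On the way, in this order (a step that is already met when the one before it is completed fails the run):
1. the pointer slide is fully home, before the high spot has been brought to it (value of joint pointer_slide above 0.0285 m and contact force between pointer_guide and disc below 1 N), for 0.2 s.
2. the disc has been turned so that the high spot presses on the pointer (contact force between pointer_guide and disc above 3 N), for 0.05 s.
At the end, for the whole second after the job is handed in: The pointer slide is home (within 2 mm), the top of the high spot stands at the pointer (pressing it with more than 4.2 N of the 6 N at the very top: about 7 degrees to either side), and the disc is at rest (value of joint pointer_slide above 0.028 m and contact force between pointer_guide and disc above 4.2 N and velocity of joint spindle between -0.05 and 0.05 rad/s); the robot touches nothing.
It fails at once if the disc is spun faster than half a turn a second (velocity of joint spindle above 3.14 rad/s or velocity of joint spindle below -3.14 rad/s).
It fails at once if the pointer slide is pressed against its stop with more than 40 N (contact force between stop_block and pointer_guide above 40 N).
It fails at once if a bystander is moved by more than 20 mm (distance of any of slotted_weight, spare_collar, phone, pen, lens_holder, screw_jar, eraser from where it was at the start of the episode above 0.02 m).
It also fails if it takes over 72 s, if anything falls off the work surface, if the arm or the gripper's body presses on something with over 40 N, if the wrist force passes 120 N, or if a joint passes its speed limit or range.

## Working session

There is one attempt and no reset: what is moved stays moved. The work goes in short steps, Python scripts to look and compute and a tool call to move; the robot and the scene stay as the last step left them, time stands still between calls to the robot, and variables do not carry over. Pictures are saved under pics/ and viewed, at most 10 in all, crops included, and the job is handed in when it is done.

Besides the shell and the picture viewer there is one more tool, called after "Emit:" by a JSON object that holds its "api" and its "payload". drive_tool: Moves the arm, as the interface text tells. Its arguments: {"type":"object","properties":{"commands":{"type":"array"}},"required":["commands"]}

```bash
mkdir -p pics
cat > h.py <<'E'
from plant import *
import numpy as np, cv2
def look(n):
    c=read_camera(n); f=240/np.tan(np.radians(c["fov_y"]/2)); c["f"]=f
    c["R"]=np.array(c["R"]);c["t"]=np.array(c["t"]); return c
def ray(c,u,v,z):
    d=c["R"].T@np.array([(u-c["cx"])/c["f"],(v-c["cy"])/c["f"],1]); o=-c["R"].T@c["t"]
    return o+d*(z-o[2])/d[2]
def proj(c,X):
    p=c["R"]@np.array(X)+c["t"]; return p[:2]/p[2]*c["f"]+[c["cx"],c["cy"]]
E
python3 - <<'E'
from h import *
o=get_obs();print(o)
a=look("top");b=look("scene")
cv2.imwrite("pics/top.png",a["frame"]);cv2.imwrite("pics/scene.png",b["frame"])
for c in(a,b):print(-c["R"].T@c["t"],c["R"],c["f"])
E
```

```text
{'time': 0.0, 'joints': array([1.00625875e+00, 1.04731335e-01, 9.64750547e-02, 1.56389340e+00,
       1.45723413e-05, 1.35312487e+00]), 'dq': array([-0.00028479,  0.00162868, -0.00042815, -0.00016589, -0.00038932,
       -0.00038505]), 'effort': array([ 1.55424255e-03, -5.56943822e+01,  5.03639853e+01,  1.75514695e-02,
       -2.13816975e-04, -1.67720941e-05]), 'position': array([203.78034185, 564.02024709, 255.50672672]), 'tcp_rot': array([[-9.40442585e-01,  3.39951764e-01, -7.36387207e-04],
       [ 3.39952424e-01,  9.40441949e-01, -1.13556176e-03],
       [ 3.06493198e-04, -1.31826725e-03, -9.99999084e-01]]), 'contact_force': array([-0.25196409,  0.15527306, -0.40788807]), 'moment': array([-0.00069222,  0.00828657, -0.02489288]), 'grip_force': 0.0, 'finger_gap': 85.490307924049}
[ 388.24727606    4.63355771 1163.51262604] [[-0.00970046 -0.99990465  0.00982818]
 [-0.98986823  0.0082098  -0.14175153]
 [ 0.14165732 -0.01110366 -0.98985348]] 443.9384440731052
[1219.5644523  -404.07692036  928.26297022] [[ 0.49417839  0.86935825  0.00198786]
 [ 0.64620769 -0.36579908 -0.66978105]
 [-0.58155253  0.33227589 -0.74255599]] 549.204414009999
```

View pics/top.png

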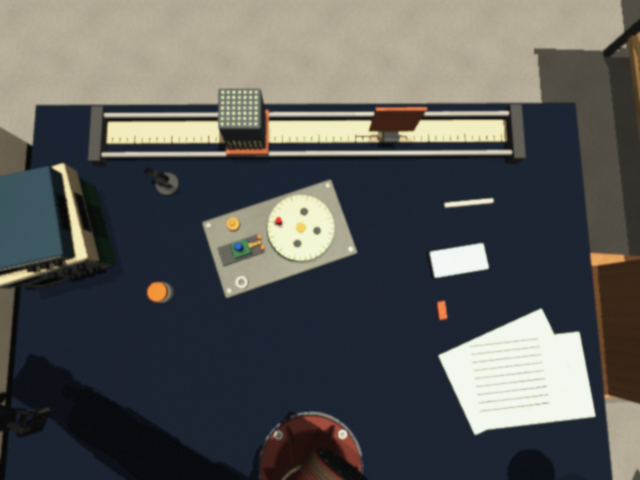

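View pics/scene.png

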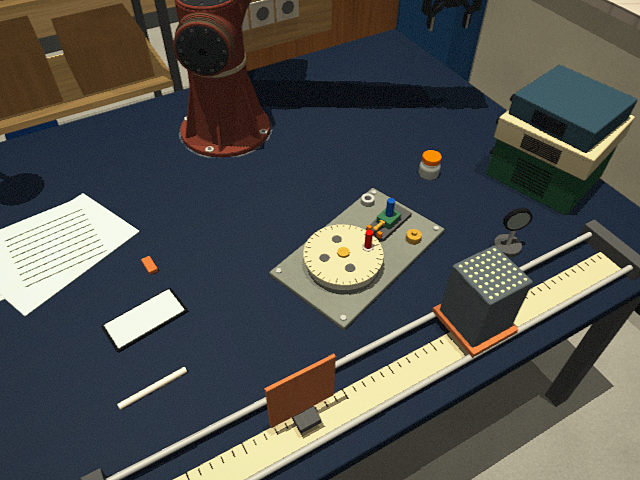

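The top view shows the dial's hub at about (301,227), the red crank at (279,221) and the blue knob at (239,247). The weight at (233,224) and the collar at (241,282) stand on either side of the slide. The scene view shows the hub at (343,252), crank at (368,238) and knob at (390,207).

```bash
cat >> h.py <<'E'
def blob(c,lo,hi,box=None,amin=8):
    h=cv2.cvtColor(c["frame"],cv2.COLOR_BGR2HSV); m=cv2.inRange(h,np.array(lo),np.array(hi))
    if box is not None:
        k=np.zeros_like(m);x0,y0,x1,y1=box;k[y0:y1,x0:x1]=255;m&=k
    n,l,s,ce=cv2.connectedComponentsWithStats(m)
    return sorted([(int(s[i][4]),ce[i].round(1).tolist(),s[i][:4].tolist()) for i in range(1,n) if s[i][4]>=amin],reverse=True)[:4],m
def tri(a,pa,b,pb):
    A=[];y=[]
    for c,p in((a,pa),(b,pb)):
        d=c["R"].T@np.array([(p[0]-c["cx"])/c["f"],(p[1]-c["cy"])/c["f"],1]);d/=np.linalg.norm(d)
        P=np.eye(3)-np.outer(d,d);A.append(P);y.append(P@(-c["R"].T@c["t"]))
    return np.linalg.lstsq(np.vstack(A),np.hstack(y),rcond=None)[0]
E
python3 - <<'E'
from h import *
a=look("top");b=look("scene")
ba=(200,180,360,300);bb=(270,180,450,320)
C={"red":((0,170,60),(5,255,255)),"blue":((100,150,60),(125,255,255)),"gold":((15,120,120),(24,255,255)),"green":((50,100,30),(85,255,255)),"orange":((6,170,120),(14,255,255)),"cream":((20,15,150),(40,110,255))}
for k,(lo,hi) in C.items():
    for c,bx in((a,ba),(b,bb)):print(k,blob(c,lo,hi,bx)[0])
E
```

```text
red [(23, [278.2, 220.6], [276, 218, 5, 6])]
red [(105, [368.2, 238.4], [365, 230, 8, 19])]
blue [(50, [238.0, 246.4], [234, 243, 9, 8])]
blue [(128, [389.7, 206.7], [386, 197, 9, 20])]
gold [(137, [232.6, 223.8], [226, 218, 14, 13]), (79, [256.4, 242.5], [249, 235, 15, 14]), (57, [300.4, 227.2], [297, 223, 8, 9])]
gold [(131, [413.5, 234.0], [406, 229, 16, 11]), (96, [342.9, 251.3], [337, 247, 13, 10]), (51, [378.5, 224.6], [373, 220, 12, 10]), (10, [368.5, 226.1], [367, 225, 4, 4])]
green [(137, [241.1, 249.5], [232, 241, 18, 16])]
green [(226, [388.9, 218.5], [377, 209, 24, 20])]
orange []
orange [(77, [439.5, 311.9], [433, 304, 15, 16]), (10, [378.8, 235.1], [377, 234, 5, 4]), (10, [369.0, 227.5], [367, 225, 5, 5])]
cream [(8870, [283.1, 237.0], [204, 181, 152, 115])]
cream [(8691, [352.7, 256.9], [270, 188, 174, 132]), (69, [427.4, 316.2], [417, 312, 18, 8])]
```

Run:
```python
from h import *
a=look("top");b=look("scene")
for n,p,q,z in(("hub",(300.4,227.2),(342.9,251.3),59),("red",(278.2,220.6),(368.2,238.4),80),("blue",(238,246.4),(389.7,206.7),72),("weight",(232.6,223.8),(413.5,234),40)):
    print(n,tri(a,p,b,q).round(1),ray(a,*p,z).round(1),ray(b,*q,z).round(1))
# collar, base corners of scene
print(ray(a,241,282,31))
h=ray(a,300.4,227.2,59);k=ray(a,238,246.4,72);d=(k-h)[:2];print(np.linalg.norm(d),np.degrees(np.arctan2(d[1],d[0])))
```

```text
hub [589.6  21.6  54.6] [589.1  22.   59. ] [592.6  18.9  59. ]
red [602.2  75.7  77.8] [602.3  76.7  80. ] [603.3  73.3  80. ]
blue [539.2 175.6  68.8] [539.6 176.7  72. ] [541.2 171.8  72. ]
weight [604.8 197.9  28.5] [602.8 196.4  40. ] [612.4 189.9  40. ]
[453.89750748 174.22304215  31.        ]
162.36922754742687 107.73403532001353
```

Emit:
{"api": "drive_tool", "payload": {"commands": [{"dx": -3.73,"dy": -2.1,"gripper": 5},{"dx": -3.73,"dy": -2.1,"gripper": 5},{"dx": -3.73,"dy": -2.1,"gripper": 5},{"dx": -3.73,"dy": -2.1,"gripper": 5},{"dx": -3.73,"dy": -2.1,"gripper": 5},{"dx": -3.73,"dy": -2.1,"gripper": 5},{"dx": -3.73,"dy": -2.1,"gripper": 5},{"dx": -3.73,"dy": -2.1,"gripper": 5}]}}

```text
invalid input at $.commands[0]: expected keys rx, ry, rz, dx, dy, dz, gripper
```

Emit:
{"api": "drive_tool", "payload": {"commands": [{"dx": -3.73,"dy": -2.1,"gripper": 5},{"dx": -3.73,"dy": -2.1,"gripper": 5},{"dx": -3.73,"dy": -2.1,"gripper": 5},{"dx": -3.73,"dy": -2.1,"gripper": 5},{"rz": -0.14,"gripper": 5},{"rz": -0.14,"gripper": 5},{"rz": -0.14,"gripper": 5},{"rz": -0.14,"gripper": 5}]}}

```text
invalid input at $.commands[0]: expected keys rx, ry, rz, dx, dy, dz, gripper
```

Emit:
{"api": "drive_tool", "payload": {"commands": [{"rz": -0.1,"dz": 2,"gripper": 5},{"dz": 2,"gripper": 5},{"gripper": 5}]}}

```text
invalid input at $.commands[0]: expected keys rx, ry, rz, dx, dy, dz, gripper
```

Run:
```python
from h import *
o=get_obs();print(o["time"],o["position"],o["tcp_rot"].round(3),o["joints"].round(3),o["contact_force"],o["finger_gap"])
w=look("wrist");cv2.imwrite("pics/w1.png",w["frame"]);print(-w["R"].T@w["t"],w["f"])
np.save("w1.npy",w["range_z"])
for n,lo,hi in(("red",(0,150,60),(6,255,255)),("blue",(100,150,50),(125,255,255)),("gold",(15,110,100),(25,255,255))):print(n,blob(w,lo,hi,None,50)[0])
```

```text
0.3 [203.90086752 564.21223147 256.05118963] [[-0.94  0.34 -0.  ]
 [ 0.34  0.94 -0.  ]
 [ 0.   -0.   -1.  ]] [ 1.006  0.104  0.097  1.564 -0.     1.353] [-1.09731453  0.05468401  0.1639104 ] 85.32676864936731
[125.0874994  593.47605321 374.34753503] 407.7097151927807
red []
blue []
gold [(485, [228.0, 466.6], [211, 458, 37, 22])]
```

View pics/w1.png

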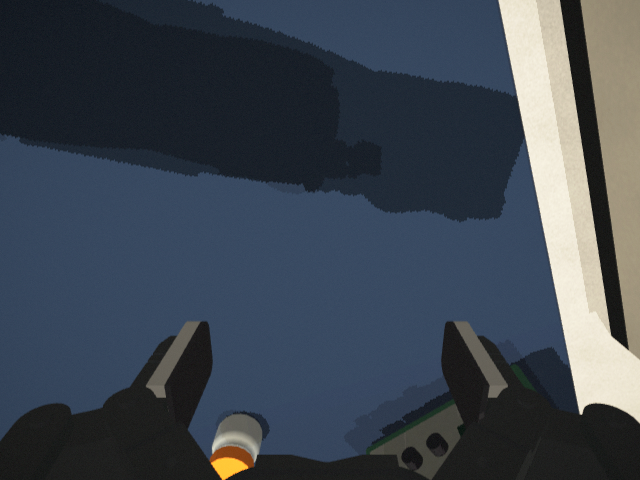

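The wrist picture from the start pose shows only the jar at (235,450) between the fingers and the boxes at the right. The moves were refused because each row needs every key, so I'll resend them in full.

Emit:
{"api": "drive_tool", "payload": {"commands": [{"rx": 0,"ry": 0,"rz": 0,"dx": -3.73,"dy": -2.1,"dz": 0,"gripper": 5},{"rx": 0,"ry": 0,"rz": 0,"dx": -3.73,"dy": -2.1,"dz": 0,"gripper": 5},{"rx": 0,"ry": 0,"rz": 0,"dx": -3.73,"dy": -2.1,"dz": 0,"gripper": 5},{"rx": 0,"ry": 0,"rz": 0,"dx": -3.73,"dy": -2.1,"dz": 0,"gripper": 5},{"rx": 0,"ry": 0,"rz": 0,"dx": -3.73,"dy": -2.1,"dz": 0,"gripper": 5},{"rx": 0,"ry": 0,"rz": 0,"dx": -3.73,"dy": -2.1,"dz": 0,"gripper": 5},{"rx": 0,"ry": 0,"rz": 0,"dx": -3.73,"dy": -2.1,"dz": 0,"gripper": 5},{"rx": 0,"ry": 0,"rz": 0,"dx": -3.73,"dy": -2.1,"dz": 0,"gripper": 5}]}}

```text
time: 1.15
position: [428.4, 303.4, 256.5]
tcp_rot: [[-0.94, 0.34, 0.0], [0.34, 0.94, 0.0], [-0.0, 0.0, -1.0]]
contact_force: [0.1, 0.6, 0.6]
finger_gap: 49.8
grip_force: 0.0
```

Emit:
{"api": "drive_tool", "payload": {"commands": [{"rx": 0,"ry": 0,"rz": 0,"dx": -3.73,"dy": -2.1,"dz": 0,"gripper": 5},{"rx": 0,"ry": 0,"rz": 0,"dx": -3.73,"dy": -2.1,"dz": 0,"gripper": 5},{"rx": 0,"ry": 0,"rz": 0,"dx": -3.73,"dy": -2.1,"dz": 0,"gripper": 5},{"rx": 0,"ry": 0,"rz": 0,"dx": -3.73,"dy": -2.1,"dz": 0,"gripper": 5},{"rx": 0,"ry": 0,"rz": -0.14,"dx": 0,"dy": 0,"dz": 0,"gripper": 5},{"rx": 0,"ry": 0,"rz": -0.14,"dx": 0,"dy": 0,"dz": 0,"gripper": 5},{"rx": 0,"ry": 0,"rz": -0.14,"dx": 0,"dy": 0,"dz": 0,"gripper": 5},{"rx": 0,"ry": 0,"rz": -0.14,"dx": 0,"dy": 0,"dz": 0,"gripper": 5}]}}

```text
time: 1.95
position: [539.3, 175.0, 256.2]
tcp_rot: [[-0.976, -0.217, -0.0], [-0.217, 0.976, 0.0], [0.0, 0.0, -1.0]]
contact_force: [-0.2, -0.5, 0.1]
finger_gap: 49.6
grip_force: 0.0
```

Emit:
{"api": "drive_tool", "payload": {"commands": [{"rx": 0,"ry": 0,"rz": -0.1,"dx": 0,"dy": 0,"dz": 2,"gripper": 5},{"rx": 0,"ry": 0,"rz": 0,"dx": 0,"dy": 0,"dz": 2,"gripper": 5},{"rx": 0,"ry": 0,"rz": 0,"dx": 0,"dy": 0,"dz": 0,"gripper": 5}]}}

```text
time: 2.25
position: [537.9, 175.1, 213.6]
tcp_rot: [[-0.951, -0.308, -0.004], [-0.308, 0.951, -0.0], [0.004, 0.001, -1.0]]
contact_force: [-1.2, -0.2, 0.1]
finger_gap: 50.3
grip_force: 0.0
```

Run:
```python
from h import *
o=get_obs();print(o["time"],o["position"],o["tcp_rot"].round(3),o["joints"].round(3),o["contact_force"],o["finger_gap"])
w=look("wrist");cv2.imwrite("pics/w2.png",w["frame"]);print(-w["R"].T@w["t"],w["f"])
for n,lo,hi in(("red",(0,150,60),(6,255,255)),("blue",(100,150,50),(125,255,255)),("gold",(15,110,100),(25,255,255))):print(n,blob(w,lo,hi,None,50)[0])
```

```text
2.25 [537.90600876 175.06522426 213.57458137] [[-0.951 -0.308 -0.004]
 [-0.308  0.951 -0.   ]
 [ 0.004  0.001 -1.   ]] [ 0.083  0.    -0.088  1.487  0.    -0.23 ] [-1.21554372 -0.23880619  0.14056895] 50.26236350257133
[458.64342468 149.46521258 332.19237301] 407.7097151927807
red [(1126, [153.5, 279.6], [131, 257, 47, 46])]
blue [(973, [323.6, 234.5], [310, 213, 28, 43])]
gold [(1151, [325.9, 300.1], [306, 282, 41, 37]), (1056, [93.2, 230.0], [75, 211, 38, 37]), (515, [272.1, 221.8], [251, 214, 43, 17]), (384, [634.7, 176.2], [628, 153, 12, 46])]
```

View pics/w2.png

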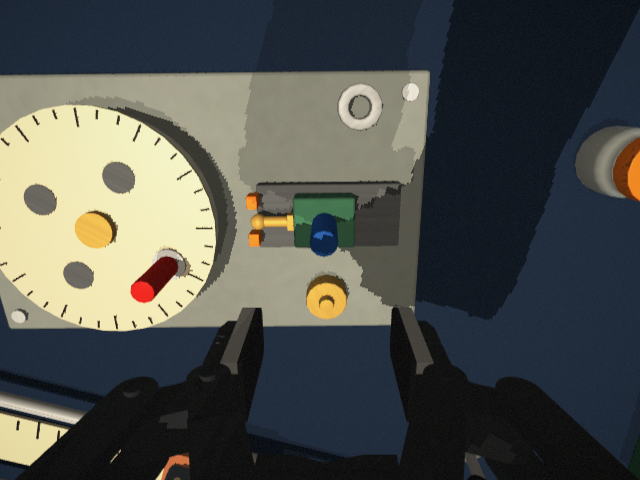

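The wrist picture shows the knob at (324,235) with its top near (324,246). It also shows the red crank from (172,263) to its top at (143,291), the hub at (93,230), the orange stops at (253,201)/(254,239), the weight at (326,298) and the collar at (360,106).

Run:
```python
from h import *
w=look("wrist")
hub=ray(w,93.2,230,57.5);kt=ray(w,323.8,244.5,92);kc=ray(w,323.6,234.5,72);rt=ray(w,143,291,101);rc=ray(w,153.5,279.6,82)
st=(ray(w,253,201,26)+ray(w,254.5,239,26))/2; ptr=ray(w,258,222,40)
for n,p in(("hub",hub),("knob top",kt),("knob c",kc),("crank top",rt),("crank c",rc),("stop",st),("ptr",ptr)):
    d=(p-hub)[:2];print(n,p.round(1),np.linalg.norm(d).round(1),np.degrees(np.arctan2(d[1],d[0])).round(1))
```

```text
hub [593.7  19.   57.5] 0.0 0.0
knob top [541.8 174.7  92. ] 164.1 108.4
knob c [541.9 174.5  72. ] 163.9 108.4
crank top [603.6  74.7 101. ] 56.6 80.0
crank c [604.7  74.   82. ] 56.0 78.7
stop [562.1 123.1  26. ] 108.7 106.9
ptr [557.8 127.6  40. ] 114.4 108.3
```

Emit:
{"api": "drive_tool", "payload": {"commands": [{"rx": 0,"ry": 0,"rz": 0,"dx": -0.22,"dy": -0.11,"dz": 3.35,"gripper": 5},{"rx": 0,"ry": 0,"rz": 0,"dx": 0,"dy": 0,"dz": 3.35,"gripper": 5},{"rx": 0,"ry": 0,"rz": 0,"dx": 0,"dy": 0,"dz": 3.35,"gripper": 5},{"rx": 0,"ry": 0,"rz": 0,"dx": 0,"dy": 0,"dz": 3.35,"gripper": 5},{"rx": 0,"ry": 0,"rz": 0,"dx": 0,"dy": 0,"dz": 0,"gripper": 4}]}}

```text
time: 2.85
position: [539.3, 174.6, 79.0]
tcp_rot: [[-0.951, -0.308, -0.006], [-0.308, 0.951, -0.0], [0.006, 0.001, -1.0]]
contact_force: [-0.6, -0.2, -0.3]
finger_gap: 40.1
grip_force: 0.0
```

Emit:
{"api": "drive_tool", "payload": {"commands": [{"rx": 0,"ry": 0,"rz": 0,"dx": 0,"dy": 0,"dz": 0,"gripper": 2.6},{"rx": 0,"ry": 0,"rz": 0,"dx": 0,"dy": 0,"dz": 0,"gripper": 2.6}]}}

```text
time: 3.05
position: [543.3, 175.0, 85.2]
tcp_rot: [[-0.951, -0.308, 0.004], [-0.308, 0.951, 0.0], [-0.004, -0.001, -1.0]]
contact_force: [0.9, 0.3, 0.7]
finger_gap: 25.7
grip_force: 0.0
```

Emit:
{"api": "drive_tool", "payload": {"commands": [{"rx": 0,"ry": 0,"rz": 0,"dx": 0,"dy": 0,"dz": 0,"gripper": 1},{"rx": 0,"ry": 0,"rz": 0,"dx": 0,"dy": 0,"dz": 0,"gripper": 1},{"rx": 0,"ry": 0,"rz": 0,"dx": 0,"dy": 0,"dz": 0,"gripper": 1}]}}

```text
time: 3.35
position: [543.4, 175.0, 85.3]
tcp_rot: [[-0.951, -0.308, 0.004], [-0.308, 0.951, 0.0], [-0.004, -0.001, -1.0]]
contact_force: [-1.1, -0.4, 7.8]
finger_gap: 16.4
grip_force: 58.3
```

Emit:
{"api": "drive_tool", "payload": {"commands": [{"rx": 0,"ry": 0,"rz": 0,"dx": 0,"dy": -0.3,"dz": 0,"gripper": 1},{"rx": 0,"ry": 0,"rz": 0,"dx": 0,"dy": -0.3,"dz": 0,"gripper": 1},{"rx": 0,"ry": 0,"rz": 0,"dx": 0,"dy": -0.3,"dz": 0,"gripper": 1},{"rx": 0,"ry": 0,"rz": 0,"dx": 0,"dy": -0.3,"dz": 0,"gripper": 1}]}}

```text
time: 3.75
position: [546.5, 165.5, 85.3]
tcp_rot: [[-0.951, -0.31, 0.003], [-0.31, 0.951, 0.004], [-0.005, 0.003, -1.0]]
contact_force: [-2.7, 11.0, 7.0]
finger_gap: 16.2
grip_force: 58.5
```

Emit:
{"api": "drive_tool", "payload": {"commands": [{"rx": 0,"ry": 0,"rz": 0,"dx": 0,"dy": -0.2,"dz": 0,"gripper": 1},{"rx": 0,"ry": 0,"rz": 0,"dx": 0,"dy": -0.2,"dz": 0,"gripper": 1},{"rx": 0,"ry": 0,"rz": 0,"dx": 0,"dy": -0.2,"dz": 0,"gripper": 1}]}}

```text
time: 4.05
position: [548.4, 159.8, 85.3]
tcp_rot: [[-0.951, -0.31, 0.004], [-0.31, 0.951, 0.004], [-0.005, 0.003, -1.0]]
contact_force: [-1.4, 11.2, 7.7]
finger_gap: 16.4
grip_force: 58.5
```

Emit:
{"api": "drive_tool", "payload": {"commands": [{"rx": 0,"ry": 0,"rz": 0,"dx": 0,"dy": -0.1,"dz": 0,"gripper": 1},{"rx": 0,"ry": 0,"rz": 0,"dx": 0,"dy": 0,"dz": 0,"gripper": 1}]}}

```text
time: 4.25
position: [548.8, 158.6, 85.3]
tcp_rot: [[-0.951, -0.309, 0.004], [-0.309, 0.951, 0.004], [-0.005, 0.003, -1.0]]
contact_force: [-3.4, 9.5, 7.9]
finger_gap: 16.0
grip_force: 58.5
```

Emit:
{"api": "drive_tool", "payload": {"commands": [{"rx": 0,"ry": 0,"rz": 0,"dx": 0,"dy": -0.2,"dz": 0,"gripper": 1},{"rx": 0,"ry": 0,"rz": 0,"dx": 0,"dy": -0.2,"dz": 0,"gripper": 1}]}}

```text
time: 4.45
position: [550.0, 155.0, 85.3]
tcp_rot: [[-0.951, -0.31, 0.004], [-0.31, 0.951, 0.004], [-0.005, 0.003, -1.0]]
contact_force: [-2.4, 11.0, 7.3]
finger_gap: 16.2
grip_force: 58.5
```

Emit:
{"api": "drive_tool", "payload": {"commands": [{"rx": 0,"ry": 0,"rz": 0,"dx": 0,"dy": -0.1,"dz": 0,"gripper": 1},{"rx": 0,"ry": 0,"rz": 0,"dx": 0,"dy": -0.1,"dz": 0,"gripper": 1}]}}

```text
time: 4.65
position: [550.6, 153.1, 85.3]
tcp_rot: [[-0.951, -0.31, 0.004], [-0.31, 0.951, 0.004], [-0.005, 0.003, -1.0]]
contact_force: [-2.9, 11.1, 8.5]
finger_gap: 16.5
grip_force: 58.5
```

Emit:
{"api": "drive_tool", "payload": {"commands": [{"rx": 0,"ry": 0,"rz": 0,"dx": 0,"dy": -0.1,"dz": 0,"gripper": 1}]}}

```text
time: 4.75
position: [551.0, 152.1, 85.2]
tcp_rot: [[-0.951, -0.31, 0.004], [-0.309, 0.951, 0.004], [-0.005, 0.003, -1.0]]
contact_force: [-2.1, 10.9, 7.6]
finger_gap: 16.8
grip_force: 58.5
```

Emit:
{"api": "drive_tool", "payload": {"commands": [{"rx": 0,"ry": 0,"rz": 0,"dx": 0,"dy": -0.1,"dz": 0,"gripper": 1}]}}

```text
time: 4.85
position: [551.3, 151.2, 85.3]
tcp_rot: [[-0.951, -0.31, 0.004], [-0.31, 0.951, 0.004], [-0.005, 0.003, -1.0]]
contact_force: [-2.2, 11.1, 8.0]
finger_gap: 16.3
grip_force: 58.5
```

Emit:
{"api": "drive_tool", "payload": {"commands": [{"rx": 0,"ry": 0,"rz": 0,"dx": 0,"dy": -0.1,"dz": 0,"gripper": 1}]}}

```text
time: 4.95
position: [551.6, 150.3, 85.3]
tcp_rot: [[-0.951, -0.309, 0.004], [-0.309, 0.951, 0.004], [-0.005, 0.003, -1.0]]
contact_force: [-2.1, 11.1, 7.8]
finger_gap: 16.5
grip_force: 58.5
```

Emit:
{"api": "drive_tool", "payload": {"commands": [{"rx": 0,"ry": 0,"rz": 0,"dx": 0,"dy": -0.1,"dz": 0,"gripper": 1}]}}

```text
time: 5.05
position: [551.9, 149.4, 85.3]
tcp_rot: [[-0.951, -0.31, 0.004], [-0.31, 0.951, 0.005], [-0.005, 0.003, -1.0]]
contact_force: [-4.0, 14.6, 8.2]
finger_gap: 16.8
grip_force: 58.7
```

Emit:
{"api": "drive_tool", "payload": {"commands": [{"rx": 0,"ry": 0,"rz": 0,"dx": 0,"dy": -0.1,"dz": 0,"gripper": 1}]}}

```text
time: 5.15
position: [551.9, 149.3, 85.3]
tcp_rot: [[-0.951, -0.31, 0.003], [-0.31, 0.951, 0.006], [-0.005, 0.005, -1.0]]
contact_force: [-5.0, 19.2, 8.7]
finger_gap: 16.5
grip_force: 58.9
```

Emit:
{"api": "drive_tool", "payload": {"commands": [{"rx": 0,"ry": 0,"rz": 0,"dx": 0,"dy": 0,"dz": 0,"gripper": 1},{"rx": 0,"ry": 0,"rz": 0,"dx": 0,"dy": 0.2,"dz": 0,"gripper": 1},{"rx": 0,"ry": 0,"rz": 0,"dx": 0,"dy": 0.05,"dz": 0,"gripper": 3.5},{"rx": 0,"ry": 0,"rz": 0,"dx": 0,"dy": 0,"dz": 0,"gripper": 4.5},{"rx": 0,"ry": 0,"rz": 0,"dx": 0,"dy": 0,"dz": 0,"gripper": 4.5}]}}

```text
time: 5.65
position: [550.4, 148.5, 82.7]
tcp_rot: [[-0.951, -0.308, 0.0], [-0.308, 0.951, -0.0], [-0.0, -0.0, -1.0]]
contact_force: [1.6, -0.5, -0.6]
finger_gap: 44.9
grip_force: 0.0
```

Emit:
{"api": "drive_tool", "payload": {"commands": [{"rx": 0,"ry": 0,"rz": 0,"dx": 0,"dy": 0,"dz": -4,"gripper": 4.5},{"rx": 0,"ry": 0,"rz": 0,"dx": 0,"dy": 0,"dz": -4,"gripper": 4.5},{"rx": 0,"ry": 0,"rz": 0,"dx": -0.65,"dy": -2.2,"dz": -1,"gripper": 4.5},{"rx": 0,"ry": 0,"rz": 0,"dx": -0.65,"dy": -2.2,"dz": 0,"gripper": 4.5},{"rx": 0,"ry": 0,"rz": 0,"dx": -0.65,"dy": -2.2,"dz": 0,"gripper": 4.5},{"rx": 0,"ry": 0,"rz": 0,"dx": -0.65,"dy": -2.2,"dz": 0,"gripper": 4.5},{"rx": 0,"ry": 0,"rz": 0,"dx": 0,"dy": 0,"dz": 0,"gripper": 4.5},{"rx": 0,"ry": 0,"rz": 0,"dx": 0,"dy": 0,"dz": 0,"gripper": 4.5}]}}

```text
time: 6.45
position: [601.8, 72.6, 172.1]
tcp_rot: [[-0.952, -0.307, -0.001], [-0.307, 0.952, 0.0], [0.001, 0.0, -1.0]]
contact_force: [-0.4, -0.8, -0.5]
finger_gap: 45.1
grip_force: 0.0
```

Run:
```python
from h import *
o=get_obs();print(o["time"],o["position"],o["tcp_rot"].round(3),o["joints"].round(3),o["contact_force"],o["finger_gap"])
w=look("wrist");cv2.imwrite("pics/w3.png",w["frame"])
hub=None
for n,lo,hi in(("red",(0,150,60),(6,255,255)),("blue",(100,150,50),(125,255,255)),("gold",(15,110,100),(25,255,255))):print(n,blob(w,lo,hi,None,50)[0])
np.savez("w3.npz",R=w["R"],t=w["t"],f=w["f"],cx=w["cx"],cy=w["cy"])
```

```text
6.45 [601.84643891  72.5927121  172.09926543] [[-0.952 -0.307 -0.001]
 [-0.307  0.952  0.   ]
 [ 0.001  0.    -1.   ]] [-0.095  0.124 -0.034  1.413  0.    -0.408] [-0.36261048 -0.78631247 -0.45414316] 45.05596720520422
red [(1202, [329.0, 262.5], [314, 235, 31, 54])]
blue [(1022, [499.6, 212.3], [471, 184, 49, 48])]
gold [(1575, [246.8, 202.9], [225, 180, 45, 46]), (1312, [494.3, 289.9], [471, 269, 47, 42]), (126, [393.6, 193.8], [390, 186, 13, 19]), (81, [428.0, 168.6], [423, 165, 11, 9])]
```

View pics/w3.png

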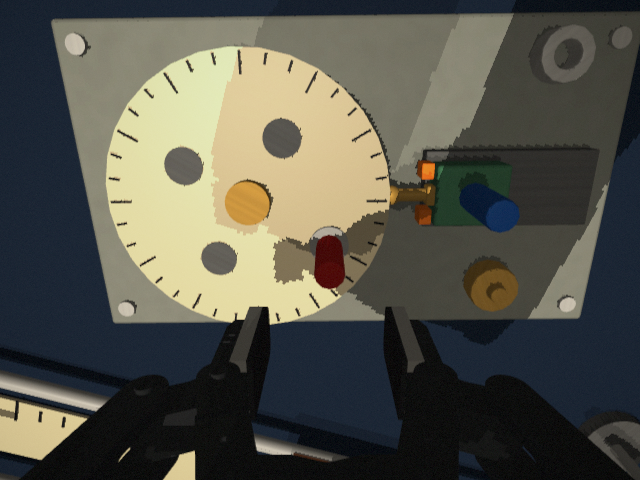

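This picture shows the slide home against the orange blocks (428,170)/(424,214), the hub at (247,203), the crank from (329,240) to its top at (330,276), and the knob's top at (502,215).

Run:
```python
import h,numpy as np
from h import ray
z=np.load("w3.npz");w={k:z[k] for k in z}
hub=ray(w,247,203,58)
for n,p in(("hub",hub),("crank top",ray(w,330,274.5,101)),("crank c",ray(w,329,262.5,80)),("knob c",ray(w,499.6,212.3,72)),("knob top",ray(w,502,215,92)),("stop",(ray(w,428,170,28)+ray(w,424,214,28))/2)):
    d=(p-hub)[:2];print(n,p.round(1),np.linalg.norm(d).round(1),np.degrees(np.arctan2(d[1],d[0])).round(1))
```

```text
hub [591.5  20.7  58. ] 0.0 0.0
crank top [601.8  74.7 101. ] 55.1 79.2
crank c [603.9  75.   80. ] 55.8 77.1
knob c [549.4 156.7  72. ] 142.4 107.2
knob top [547.8 148.5  92. ] 135.1 108.9
stop [557.5 127.   28. ] 111.7 107.7
```

Emit:
{"api": "drive_tool", "payload": {"commands": [{"rx": 0,"ry": 0,"rz": 0,"dx": 0,"dy": 0.17,"dz": 3,"gripper": 4.5},{"rx": 0,"ry": 0,"rz": 0,"dx": 0,"dy": 0,"dz": 3,"gripper": 4.5},{"rx": 0,"ry": 0,"rz": 0,"dx": 0,"dy": 0,"dz": 2.5,"gripper": 4.5},{"rx": 0,"ry": 0,"rz": 0,"dx": 0,"dy": 0,"dz": 0,"gripper": 3.5},{"rx": 0,"ry": 0,"rz": 0,"dx": 0,"dy": 0,"dz": 0,"gripper": 2.5},{"rx": 0,"ry": 0,"rz": 0,"dx": 0,"dy": 0,"dz": 0,"gripper": 2.5}]}}

```text
time: 7.1
position: [602.4, 74.8, 89.4]
tcp_rot: [[-0.951, -0.309, 0.003], [-0.309, 0.951, -0.0], [-0.002, -0.001, -1.0]]
contact_force: [-0.2, 0.2, -0.1]
finger_gap: 24.8
grip_force: 0.0
```

Emit:
{"api": "drive_tool", "payload": {"commands": [{"rx": 0,"ry": 0,"rz": 0,"dx": 0,"dy": 0,"dz": 0,"gripper": 0.8},{"rx": 0,"ry": 0,"rz": 0,"dx": 0,"dy": 0,"dz": 0,"gripper": 0.8},{"rx": 0,"ry": 0,"rz": 0,"dx": 0,"dy": 0,"dz": 0,"gripper": 0.8},{"rx": 0,"ry": 0,"rz": 0,"dx": 0,"dy": 0,"dz": 0,"gripper": 0.8}]}}

```text
time: 7.5
position: [602.7, 74.4, 89.5]
tcp_rot: [[-0.951, -0.308, 0.003], [-0.308, 0.951, -0.0], [-0.003, -0.001, -1.0]]
contact_force: [-1.0, -1.3, 7.2]
finger_gap: 14.7
grip_force: 58.5
```

```bash
cat > arc.py <<'E'
import sys,numpy as np
# tool-axis shifts (cm) for crank arc: start deg, step deg, n ; R=55
a0,st,n=map(float,sys.argv[1:4]);t=np.radians(108)
for i in range(int(n)):
    a,b=np.radians(a0+i*st),np.radians(a0+(i+1)*st)
    d=5.5*(np.array([np.cos(b),np.sin(b)])-[np.cos(a),np.sin(a)])
    print(int(round(a0+(i+1)*st)),f"{d@[-.951,-.309]:.2f} {d@[-.309,.951]:.2f}")
E
python3 arc.py 79 6 60
```

```text
85 0.52 0.25
91 0.54 0.20
97 0.56 0.14
103 0.57 0.08
109 0.58 0.02
115 0.57 -0.04
121 0.57 -0.10
127 0.55 -0.16
133 0.53 -0.22
139 0.51 -0.27
145 0.48 -0.32
151 0.44 -0.37
157 0.40 -0.41
163 0.35 -0.45
169 0.31 -0.49
175 0.25 -0.52
181 0.20 -0.54
187 0.14 -0.56
193 0.08 -0.57
199 0.02 -0.58
205 -0.04 -0.57
211 -0.10 -0.57
217 -0.16 -0.55
223 -0.22 -0.53
229 -0.27 -0.51
235 -0.32 -0.48
241 -0.37 -0.44
247 -0.41 -0.40
253 -0.45 -0.35
259 -0.49 -0.31
265 -0.52 -0.25
271 -0.54 -0.20
277 -0.56 -0.14
283 -0.57 -0.08
289 -0.58 -0.02
295 -0.57 0.04
301 -0.57 0.10
307 -0.55 0.16
313 -0.53 0.22
319 -0.51 0.27
325 -0.48 0.32
331 -0.44 0.37
337 -0.40 0.41
343 -0.35 0.45
349 -0.31 0.49
355 -0.25 0.52
361 -0.20 0.54
367 -0.14 0.56
373 -0.08 0.57
379 -0.02 0.58
385 0.04 0.57
391 0.10 0.57
397 0.16 0.55
403 0.22 0.53
409 0.27 0.51
415 0.32 0.48
421 0.37 0.44
427 0.41 0.40
433 0.45 0.35
439 0.49 0.31
```

Emit:
{"api": "drive_tool", "payload": {"commands": [{"rx": 0,"ry": 0,"rz": 0,"dx": 0.52,"dy": 0.25,"dz": 0,"gripper": 0.8}]}}

```text
time: 7.6
position: [597.6, 75.3, 89.5]
tcp_rot: [[-0.951, -0.308, 0.004], [-0.308, 0.951, 0.0], [-0.004, -0.001, -1.0]]
contact_force: [1.3, -0.7, 7.4]
finger_gap: 14.7
grip_force: 58.8
```

Emit:
{"api": "drive_tool", "payload": {"commands": [{"rx": 0,"ry": 0,"rz": 0,"dx": 0.54,"dy": 0.2,"dz": 0,"gripper": 0.8}]}}

```text
time: 7.7
position: [591.4, 75.6, 89.5]
tcp_rot: [[-0.951, -0.308, 0.004], [-0.308, 0.951, 0.0], [-0.004, -0.001, -1.0]]
contact_force: [1.3, 0.1, 8.3]
finger_gap: 14.6
grip_force: 58.8
```

Emit:
{"api": "drive_tool", "payload": {"commands": [{"rx": 0,"ry": 0,"rz": 0,"dx": 0.56,"dy": 0.14,"dz": 0,"gripper": 0.8}]}}

```text
time: 7.8
position: [585.5, 75.3, 89.5]
tcp_rot: [[-0.951, -0.308, 0.004], [-0.308, 0.951, 0.0], [-0.004, -0.001, -1.0]]
contact_force: [1.2, -0.3, 7.2]
finger_gap: 14.7
grip_force: 58.8
```

Emit:
{"api": "drive_tool", "payload": {"commands": [{"rx": 0,"ry": 0,"rz": 0,"dx": 0.57,"dy": 0.08,"dz": 0,"gripper": 0.8}]}}

```text
time: 7.9
position: [579.8, 74.4, 89.5]
tcp_rot: [[-0.951, -0.308, 0.004], [-0.308, 0.951, 0.0], [-0.004, -0.001, -1.0]]
contact_force: [0.4, 1.3, 7.3]
finger_gap: 14.2
grip_force: 58.8
```

Emit:
{"api": "drive_tool", "payload": {"commands": [{"rx": 0,"ry": 0,"rz": 0,"dx": 0.58,"dy": 0.02,"dz": 0,"gripper": 0.8}]}}

```text
time: 8.0
position: [574.1, 72.9, 89.5]
tcp_rot: [[-0.951, -0.308, 0.004], [-0.308, 0.951, 0.001], [-0.004, -0.001, -1.0]]
contact_force: [0.8, 1.8, 7.1]
finger_gap: 14.7
grip_force: 58.8
```

Emit:
{"api": "drive_tool", "payload": {"commands": [{"rx": 0,"ry": 0,"rz": 0,"dx": 0.57,"dy": -0.04,"dz": 0,"gripper": 0.8}]}}

```text
time: 8.1
position: [568.8, 70.8, 89.5]
tcp_rot: [[-0.951, -0.308, 0.004], [-0.308, 0.951, 0.001], [-0.004, -0.001, -1.0]]
contact_force: [0.3, 2.0, 8.4]
finger_gap: 14.5
grip_force: 58.8
```

Emit:
{"api": "drive_tool", "payload": {"commands": [{"rx": 0,"ry": 0,"rz": 0,"dx": 0.57,"dy": -0.1,"dz": 0,"gripper": 0.8}]}}

```text
time: 8.2
position: [563.6, 68.1, 89.5]
tcp_rot: [[-0.951, -0.309, 0.004], [-0.309, 0.951, 0.001], [-0.004, -0.0, -1.0]]
contact_force: [-0.0, 2.7, 8.5]
finger_gap: 14.4
grip_force: 58.8
```

Emit:
{"api": "drive_tool", "payload": {"commands": [{"rx": 0,"ry": 0,"rz": 0,"dx": 0.55,"dy": -0.16,"dz": 0,"gripper": 0.8}]}}

```text
time: 8.3
position: [558.8, 64.9, 89.5]
tcp_rot: [[-0.951, -0.309, 0.003], [-0.309, 0.951, 0.001], [-0.004, -0.0, -1.0]]
contact_force: [-0.5, 3.5, 9.2]
finger_gap: 14.4
grip_force: 58.8
```

Emit:
{"api": "drive_tool", "payload": {"commands": [{"rx": 0,"ry": 0,"rz": 0,"dx": 0.53,"dy": -0.22,"dz": 0,"gripper": 0.8}]}}

```text
time: 8.4
position: [554.3, 61.2, 89.5]
tcp_rot: [[-0.951, -0.309, 0.003], [-0.309, 0.951, 0.001], [-0.003, -0.0, -1.0]]
contact_force: [-0.9, 3.1, 9.3]
finger_gap: 14.5
grip_force: 58.9
```

Emit:
{"api": "drive_tool", "payload": {"commands": [{"rx": 0,"ry": 0,"rz": 0,"dx": 0.51,"dy": -0.27,"dz": 0,"gripper": 0.8}]}}

```text
time: 8.5
position: [550.2, 57.1, 89.5]
tcp_rot: [[-0.951, -0.309, 0.003], [-0.309, 0.951, 0.001], [-0.003, 0.0, -1.0]]
contact_force: [-2.4, 3.7, 9.9]
finger_gap: 14.6
grip_force: 58.9
```

Emit:
{"api": "drive_tool", "payload": {"commands": [{"rx": 0,"ry": 0,"rz": 0,"dx": 0.48,"dy": -0.32,"dz": 0,"gripper": 0.8}]}}

```text
time: 8.6
position: [546.6, 52.5, 89.5]
tcp_rot: [[-0.951, -0.309, 0.003], [-0.309, 0.951, 0.001], [-0.003, -0.0, -1.0]]
contact_force: [-1.3, 2.3, 10.2]
finger_gap: 14.7
grip_force: 58.9
```

Emit:
{"api": "drive_tool", "payload": {"commands": [{"rx": 0,"ry": 0,"rz": 0,"dx": 0.44,"dy": -0.37,"dz": 0,"gripper": 0.8}]}}

```text
time: 8.7
position: [543.4, 47.6, 89.4]
tcp_rot: [[-0.951, -0.309, 0.003], [-0.309, 0.951, 0.001], [-0.003, -0.0, -1.0]]
contact_force: [-3.0, 2.2, 10.7]
finger_gap: 14.6
grip_force: 58.9
```

Emit:
{"api": "drive_tool", "payload": {"commands": [{"rx": 0,"ry": 0,"rz": 0,"dx": 0.4,"dy": -0.41,"dz": 0,"gripper": 0.8}]}}

```text
time: 8.8
position: [540.9, 42.4, 89.5]
tcp_rot: [[-0.951, -0.309, 0.002], [-0.309, 0.951, 0.001], [-0.003, -0.0, -1.0]]
contact_force: [-2.4, 2.5, 10.3]
finger_gap: 14.5
grip_force: 58.9
```

Emit:
{"api": "drive_tool", "payload": {"commands": [{"rx": 0,"ry": 0,"rz": 0,"dx": 0.35,"dy": -0.45,"dz": 0,"gripper": 0.8}]}}

```text
time: 8.9
position: [538.8, 37.0, 89.4]
tcp_rot: [[-0.951, -0.309, 0.002], [-0.309, 0.951, 0.001], [-0.002, -0.0, -1.0]]
contact_force: [-3.0, 2.8, 11.2]
finger_gap: 14.6
grip_force: 58.9
```

Emit:
{"api": "drive_tool", "payload": {"commands": [{"rx": 0,"ry": 0,"rz": 0,"dx": 0.31,"dy": -0.49,"dz": 0,"gripper": 0.8}]}}

```text
time: 9.0
position: [537.4, 31.3, 89.5]
tcp_rot: [[-0.951, -0.309, 0.002], [-0.309, 0.951, 0.0], [-0.002, -0.0, -1.0]]
contact_force: [-3.5, 1.8, 10.8]
finger_gap: 14.4
grip_force: 58.9
```

Emit:
{"api": "drive_tool", "payload": {"commands": [{"rx": 0,"ry": 0,"rz": 0,"dx": 0.25,"dy": -0.52,"dz": 0,"gripper": 0.8}]}}

```text
time: 9.1
position: [536.6, 25.8, 89.5]
tcp_rot: [[-0.951, -0.309, 0.002], [-0.309, 0.951, 0.001], [-0.002, 0.0, -1.0]]
contact_force: [-3.2, 5.3, 11.2]
finger_gap: 14.4
grip_force: 59.0
```

Emit:
{"api": "drive_tool", "payload": {"commands": [{"rx": 0,"ry": 0,"rz": 0,"dx": 0.2,"dy": -0.54,"dz": 0,"gripper": 0.8}]}}

```text
time: 9.2
position: [536.3, 20.4, 89.5]
tcp_rot: [[-0.951, -0.309, 0.002], [-0.309, 0.951, 0.002], [-0.003, 0.001, -1.0]]
contact_force: [-3.6, 6.5, 11.8]
finger_gap: 14.6
grip_force: 59.0
```

Emit:
{"api": "drive_tool", "payload": {"commands": [{"rx": 0,"ry": 0,"rz": 0,"dx": 0.14,"dy": -0.56,"dz": 0,"gripper": 0.8}]}}

```text
time: 9.3
position: [536.7, 14.6, 89.4]
tcp_rot: [[-0.951, -0.309, 0.002], [-0.309, 0.951, 0.002], [-0.002, 0.001, -1.0]]
contact_force: [-4.6, 5.6, 12.2]
finger_gap: 14.1
grip_force: 59.1
```

Emit:
{"api": "drive_tool", "payload": {"commands": [{"rx": 0,"ry": 0,"rz": 0,"dx": 0.08,"dy": -0.57,"dz": 0,"gripper": 0.8}]}}

```text
time: 9.4
position: [537.7, 8.5, 89.5]
tcp_rot: [[-0.951, -0.309, 0.002], [-0.309, 0.951, 0.001], [-0.002, 0.0, -1.0]]
contact_force: [-4.3, 2.1, 10.9]
finger_gap: 14.2
grip_force: 59.1
```

Emit:
{"api": "drive_tool", "payload": {"commands": [{"rx": 0,"ry": 0,"rz": 0,"dx": 0.02,"dy": -0.58,"dz": 0,"gripper": 0.8}]}}

```text
time: 9.5
position: [539.5, 2.4, 89.5]
tcp_rot: [[-0.951, -0.308, 0.002], [-0.308, 0.951, -0.001], [-0.002, -0.001, -1.0]]
contact_force: [-3.6, -0.3, 11.1]
finger_gap: 14.3
grip_force: 59.0
```

Emit:
{"api": "drive_tool", "payload": {"commands": [{"rx": 0,"ry": 0,"rz": 0,"dx": -0.04,"dy": -0.57,"dz": 0,"gripper": 0.8}]}}

```text
time: 9.6
position: [541.7, -3.1, 89.5]
tcp_rot: [[-0.951, -0.308, 0.002], [-0.308, 0.951, -0.001], [-0.002, -0.002, -1.0]]
contact_force: [-3.9, 0.5, 10.0]
finger_gap: 14.3
grip_force: 59.0
```

Emit:
{"api": "drive_tool", "payload": {"commands": [{"rx": 0,"ry": 0,"rz": 0,"dx": -0.1,"dy": -0.57,"dz": 0,"gripper": 0.8}]}}

```text
time: 9.7
position: [544.5, -8.3, 89.4]
tcp_rot: [[-0.951, -0.308, 0.002], [-0.308, 0.951, -0.001], [-0.002, -0.002, -1.0]]
contact_force: [-2.3, 0.3, 10.2]
finger_gap: 14.3
grip_force: 58.9
```

Emit:
{"api": "drive_tool", "payload": {"commands": [{"rx": 0,"ry": 0,"rz": 0,"dx": 0,"dy": 0,"dz": 0,"gripper": 0.8},{"rx": 0,"ry": 0,"rz": 0,"dx": 0,"dy": 0,"dz": 0,"gripper": 0.8}]}}

```text
time: 9.9
position: [544.8, -8.6, 89.5]
tcp_rot: [[-0.952, -0.307, 0.003], [-0.308, 0.952, -0.002], [-0.002, -0.002, -1.0]]
contact_force: [-2.0, -2.4, 10.7]
finger_gap: 14.5
grip_force: 59.0
```

```bash
cat > an.py <<'E'
import numpy as np
from scipy.optimize import least_squares
def fit(P):
    P=np.array(P);r=least_squares(lambda c:np.hypot(P[:,0]-c[0],P[:,1]-c[1])-c[2],[592,20,55]).x;return r
def tang(P,F,c,s):
    for p,f in zip(P,F):
        a=np.arctan2(p[1]-c[1],p[0]-c[0]);t=s*np.array([-np.sin(a),np.cos(a)])
        print(round(np.degrees(a)%360,1),"drag",round(-np.dot(f,t),2),"rad",round(f[0]*np.cos(a)+f[1]*np.sin(a),2))
E
cat > s1.py <<'E'
from an import *
P=[(597.6,75.3),(591.4,75.6),(585.5,75.3),(579.8,74.4),(574.1,72.9),(568.8,70.8),(563.6,68.1),(558.8,64.9),(554.3,61.2),(550.2,57.1),(546.6,52.5),(543.4,47.6),(540.9,42.4),(538.8,37),(537.4,31.3),(536.6,25.8),(536.3,20.4),(536.7,14.6),(537.7,8.5),(539.5,2.4)]
F=[(1.3,-.7),(1.3,.1),(1.2,-.3),(.4,1.3),(.8,1.8),(.3,2),(0,2.7),(-.5,3.5),(-.9,3.1),(-2.4,3.7),(-1.3,2.3),(-3,2.2),(-2.4,2.5),(-3,2.8),(-3.5,1.8),(-3.2,5.3),(-3.6,6.5),(-4.6,5.6),(-4.3,2.1),(-3.6,-.3)]
c=fit(P);print(c);tang(P,F,c,1)
E
python3 s1.py; python3 arc.py 211 -3 18
```

```text
[591.38410416  20.60224995  55.02680949]
83.5 drag 1.37 rad -0.55
90.0 drag 1.3 rad 0.1
96.1 drag 1.16 rad -0.43
102.2 drag 0.66 rad 1.19
108.3 drag 1.32 rad 1.46
114.2 drag 1.09 rad 1.7
120.3 drag 1.36 rad 2.33
126.3 drag 1.67 rad 3.12
132.4 drag 1.43 rad 2.9
138.5 drag 1.18 rad 4.25
144.5 drag 1.12 rad 2.39
150.6 drag 0.45 rad 3.69
156.6 drag 1.34 rad 3.19
162.7 drag 1.78 rad 3.7
168.8 drag 1.09 rad 3.78
174.6 drag 4.97 rad 3.69
180.2 drag 6.51 rad 3.58
186.3 drag 6.07 rad 3.96
192.7 drag 2.99 rad 3.73
199.3 drag 0.91 rad 3.5
208 0.06 0.28
205 0.04 0.28
202 0.03 0.29
199 0.01 0.29
196 -0.00 0.29
193 -0.02 0.29
190 -0.03 0.29
187 -0.05 0.28
184 -0.06 0.28
181 -0.08 0.28
178 -0.09 0.27
175 -0.11 0.27
172 -0.12 0.26
169 -0.13 0.26
166 -0.15 0.25
163 -0.16 0.24
160 -0.17 0.23
157 -0.18 0.22
```

Emit:
{"api": "drive_tool", "payload": {"commands": [{"rx": 0,"ry": 0,"rz": 0,"dx": 0.06,"dy": 0.28,"dz": 0,"gripper": 0.8},{"rx": 0,"ry": 0,"rz": 0,"dx": 0.04,"dy": 0.28,"dz": 0,"gripper": 0.8}]}}

```text
time: 10.1
position: [541.9, -3.5, 89.5]
tcp_rot: [[-0.952, -0.308, 0.003], [-0.308, 0.952, -0.002], [-0.002, -0.002, -1.0]]
contact_force: [-3.4, -2.6, 10.8]
finger_gap: 14.2
grip_force: 59.1
```

Emit:
{"api": "drive_tool", "payload": {"commands": [{"rx": 0,"ry": 0,"rz": 0,"dx": 0.03,"dy": 0.29,"dz": 0,"gripper": 0.8}]}}

```text
time: 10.2
position: [540.7, -0.7, 89.4]
tcp_rot: [[-0.951, -0.308, 0.002], [-0.308, 0.951, -0.002], [-0.002, -0.002, -1.0]]
contact_force: [-3.8, -3.6, 11.0]
finger_gap: 15.0
grip_force: 59.1
```

Emit:
{"api": "drive_tool", "payload": {"commands": [{"rx": 0,"ry": 0,"rz": 0,"dx": 0.01,"dy": 0.29,"dz": 0,"gripper": 0.8}]}}

```text
time: 10.3
position: [539.6, 2.1, 89.5]
tcp_rot: [[-0.951, -0.308, 0.002], [-0.308, 0.951, -0.002], [-0.002, -0.002, -1.0]]
contact_force: [-2.4, -1.7, 10.4]
finger_gap: 14.6
grip_force: 59.1
```

Emit:
{"api": "drive_tool", "payload": {"commands": [{"rx": 0,"ry": 0,"rz": 0,"dx": 0,"dy": 0.29,"dz": 0,"gripper": 0.8}]}}

```text
time: 10.4
position: [538.6, 4.9, 89.4]
tcp_rot: [[-0.951, -0.308, 0.002], [-0.308, 0.951, -0.002], [-0.002, -0.002, -1.0]]
contact_force: [-3.9, -1.8, 11.3]
finger_gap: 14.4
grip_force: 59.1
```

Emit:
{"api": "drive_tool", "payload": {"commands": [{"rx": 0,"ry": 0,"rz": 0,"dx": -0.02,"dy": 0.29,"dz": 0,"gripper": 0.8}]}}

```text
time: 10.5
position: [537.9, 7.6, 89.4]
tcp_rot: [[-0.951, -0.308, 0.002], [-0.308, 0.951, -0.002], [-0.001, -0.002, -1.0]]
contact_force: [-4.1, -3.3, 11.4]
finger_gap: 14.6
grip_force: 59.1
```

Emit:
{"api": "drive_tool", "payload": {"commands": [{"rx": 0,"ry": 0,"rz": 0,"dx": -0.03,"dy": 0.29,"dz": 0,"gripper": 0.8}]}}

```text
time: 10.6
position: [537.4, 10.2, 89.5]
tcp_rot: [[-0.952, -0.308, 0.002], [-0.308, 0.952, -0.003], [-0.001, -0.003, -1.0]]
contact_force: [-4.0, -5.2, 10.7]
finger_gap: 14.6
grip_force: 59.1
```

Emit:
{"api": "drive_tool", "payload": {"commands": [{"rx": 0,"ry": 0,"rz": 0,"dx": -0.05,"dy": 0.28,"dz": 0,"gripper": 0.8}]}}

```text
time: 10.7
position: [537.0, 12.8, 89.5]
tcp_rot: [[-0.952, -0.307, 0.002], [-0.307, 0.952, -0.003], [-0.001, -0.004, -1.0]]
contact_force: [-3.9, -6.8, 12.0]
finger_gap: 14.7
grip_force: 59.1
```

Emit:
{"api": "drive_tool", "payload": {"commands": [{"rx": 0,"ry": 0,"rz": 0,"dx": -0.06,"dy": 0.28,"dz": 0,"gripper": 0.8}]}}

```text
time: 10.8
position: [536.6, 15.5, 89.4]
tcp_rot: [[-0.952, -0.307, 0.002], [-0.307, 0.952, -0.003], [-0.001, -0.004, -1.0]]
contact_force: [-4.5, -6.9, 10.9]
finger_gap: 14.7
grip_force: 59.1
```

Emit:
{"api": "drive_tool", "payload": {"commands": [{"rx": 0,"ry": 0,"rz": 0,"dx": -0.08,"dy": 0.28,"dz": 0,"gripper": 0.8}]}}

```text
time: 10.9
position: [536.5, 18.4, 89.4]
tcp_rot: [[-0.952, -0.307, 0.002], [-0.307, 0.952, -0.003], [-0.001, -0.004, -1.0]]
contact_force: [-4.6, -5.8, 10.6]
finger_gap: 14.5
grip_force: 59.1
```

Emit:
{"api": "drive_tool", "payload": {"commands": [{"rx": 0,"ry": 0,"rz": 0,"dx": -0.09,"dy": 0.27,"dz": 0,"gripper": 0.8}]}}

```text
time: 11.0
position: [536.4, 21.4, 89.4]
tcp_rot: [[-0.952, -0.307, 0.002], [-0.307, 0.952, -0.003], [-0.001, -0.003, -1.0]]
contact_force: [-4.3, -5.6, 11.4]
finger_gap: 14.5
grip_force: 59.1
```

Emit:
{"api": "drive_tool", "payload": {"commands": [{"rx": 0,"ry": 0,"rz": 0,"dx": -0.11,"dy": 0.27,"dz": 0,"gripper": 0.8}]}}

```text
time: 11.1
position: [536.5, 24.5, 89.4]
tcp_rot: [[-0.952, -0.307, 0.001], [-0.307, 0.952, -0.002], [-0.001, -0.003, -1.0]]
contact_force: [-6.4, -3.5, 12.3]
finger_gap: 14.4
grip_force: 59.2
```

Emit:
{"api": "drive_tool", "payload": {"commands": [{"rx": 0,"ry": 0,"rz": 0,"dx": -0.12,"dy": 0.26,"dz": 0,"gripper": 0.8}]}}

```text
time: 11.2
position: [536.9, 27.7, 89.4]
tcp_rot: [[-0.952, -0.308, 0.001], [-0.308, 0.952, -0.002], [-0.001, -0.002, -1.0]]
contact_force: [-5.8, -1.4, 13.1]
finger_gap: 14.3
grip_force: 59.2
```

Emit:
{"api": "drive_tool", "payload": {"commands": [{"rx": 0,"ry": 0,"rz": 0,"dx": -0.13,"dy": 0.26,"dz": 0,"gripper": 0.8}]}}

```text
time: 11.3
position: [537.3, 30.9, 89.4]
tcp_rot: [[-0.951, -0.308, 0.002], [-0.308, 0.951, -0.001], [-0.001, -0.001, -1.0]]
contact_force: [-5.3, 0.9, 11.8]
finger_gap: 14.5
grip_force: 59.2
```

Emit:
{"api": "drive_tool", "payload": {"commands": [{"rx": 0,"ry": 0,"rz": 0,"dx": -0.15,"dy": 0.25,"dz": 0,"gripper": 0.8}]}}

```text
time: 11.4
position: [538.0, 33.9, 89.4]
tcp_rot: [[-0.951, -0.308, 0.002], [-0.308, 0.951, -0.0], [-0.001, -0.001, -1.0]]
contact_force: [-4.6, -0.1, 12.0]
finger_gap: 14.7
grip_force: 59.2
```

Emit:
{"api": "drive_tool", "payload": {"commands": [{"rx": 0,"ry": 0,"rz": 0,"dx": -0.16,"dy": 0.24,"dz": 0,"gripper": 0.8}]}}

```text
time: 11.5
position: [538.8, 36.8, 89.4]
tcp_rot: [[-0.951, -0.308, 0.002], [-0.308, 0.951, -0.0], [-0.002, -0.001, -1.0]]
contact_force: [-5.2, 0.5, 12.2]
finger_gap: 14.1
grip_force: 59.2
```

Emit:
{"api": "drive_tool", "payload": {"commands": [{"rx": 0,"ry": 0,"rz": 0,"dx": -0.17,"dy": 0.23,"dz": 0,"gripper": 0.8}]}}

```text
time: 11.6
position: [539.8, 39.6, 89.4]
tcp_rot: [[-0.951, -0.308, 0.002], [-0.308, 0.951, -0.0], [-0.002, -0.001, -1.0]]
contact_force: [-4.4, 1.3, 12.5]
finger_gap: 14.6
grip_force: 59.2
```

Emit:
{"api": "drive_tool", "payload": {"commands": [{"rx": 0,"ry": 0,"rz": 0,"dx": 0.17,"dy": -0.23,"dz": 0,"gripper": 0.8}]}}

```text
time: 11.7
position: [539.0, 37.5, 89.4]
tcp_rot: [[-0.951, -0.309, 0.002], [-0.309, 0.951, 0.001], [-0.002, -0.0, -1.0]]
contact_force: [-4.5, 2.5, 11.7]
finger_gap: 14.5
grip_force: 59.3
```

Emit:
{"api": "drive_tool", "payload": {"commands": [{"rx": 0,"ry": 0,"rz": 0,"dx": 0.16,"dy": -0.24,"dz": 0,"gripper": 0.8}]}}

```text
time: 11.8
position: [538.1, 34.4, 89.4]
tcp_rot: [[-0.951, -0.309, 0.002], [-0.309, 0.951, 0.0], [-0.002, -0.0, -1.0]]
contact_force: [-3.8, 2.7, 12.6]
finger_gap: 14.4
grip_force: 59.2
```

Emit:
{"api": "drive_tool", "payload": {"commands": [{"rx": 0,"ry": 0,"rz": 0,"dx": 0.15,"dy": -0.25,"dz": 0,"gripper": 0.8}]}}

```text
time: 11.9
position: [537.4, 31.4, 89.4]
tcp_rot: [[-0.951, -0.309, 0.002], [-0.309, 0.951, 0.0], [-0.002, -0.0, -1.0]]
contact_force: [-4.9, 1.3, 11.7]
finger_gap: 14.7
grip_force: 59.2
```

Emit:
{"api": "drive_tool", "payload": {"commands": [{"rx": 0,"ry": 0,"rz": 0,"dx": 0.13,"dy": -0.26,"dz": 0,"gripper": 0.8}]}}

```text
time: 12.0
position: [537.0, 28.6, 89.4]
tcp_rot: [[-0.951, -0.309, 0.002], [-0.309, 0.951, 0.001], [-0.002, -0.0, -1.0]]
contact_force: [-4.0, 4.0, 12.7]
finger_gap: 14.0
grip_force: 59.2
```

Emit:
{"api": "drive_tool", "payload": {"commands": [{"rx": 0,"ry": 0,"rz": 0,"dx": 0.12,"dy": -0.26,"dz": 0,"gripper": 0.8}]}}

```text
time: 12.1
position: [536.6, 26.0, 89.4]
tcp_rot: [[-0.951, -0.309, 0.002], [-0.309, 0.951, 0.001], [-0.002, 0.001, -1.0]]
contact_force: [-3.5, 5.7, 12.1]
finger_gap: 14.4
grip_force: 59.3
```

Emit:
{"api": "drive_tool", "payload": {"commands": [{"rx": 0,"ry": 0,"rz": 0,"dx": 0.11,"dy": -0.27,"dz": 0,"gripper": 0.8}]}}

```text
time: 12.2
position: [536.4, 23.3, 89.5]
tcp_rot: [[-0.951, -0.309, 0.002], [-0.309, 0.951, 0.002], [-0.003, 0.001, -1.0]]
contact_force: [-4.1, 6.0, 12.1]
finger_gap: 14.4
grip_force: 59.3
```

Emit:
{"api": "drive_tool", "payload": {"commands": [{"rx": 0,"ry": 0,"rz": 0,"dx": 0.09,"dy": -0.27,"dz": 0,"gripper": 0.8}]}}

```text
time: 12.3
position: [536.4, 20.5, 89.5]
tcp_rot: [[-0.951, -0.309, 0.002], [-0.309, 0.951, 0.002], [-0.003, 0.001, -1.0]]
contact_force: [-3.9, 7.2, 12.8]
finger_gap: 14.4
grip_force: 59.3
```

Emit:
{"api": "drive_tool", "payload": {"commands": [{"rx": 0,"ry": 0,"rz": 0,"dx": 0.08,"dy": -0.28,"dz": 0,"gripper": 0.8}]}}

```text
time: 12.4
position: [536.5, 17.6, 89.4]
tcp_rot: [[-0.951, -0.309, 0.002], [-0.309, 0.951, 0.002], [-0.002, 0.001, -1.0]]
contact_force: [-5.0, 5.5, 13.0]
finger_gap: 14.5
grip_force: 59.3
```

Emit:
{"api": "drive_tool", "payload": {"commands": [{"rx": 0,"ry": 0,"rz": 0,"dx": 0.06,"dy": -0.28,"dz": 0,"gripper": 0.8}]}}

```text
time: 12.5
position: [536.7, 14.7, 89.4]
tcp_rot: [[-0.951, -0.309, 0.002], [-0.309, 0.951, 0.001], [-0.002, 0.001, -1.0]]
contact_force: [-5.2, 4.6, 14.0]
finger_gap: 14.5
grip_force: 59.3
```

Emit:
{"api": "drive_tool", "payload": {"commands": [{"rx": 0,"ry": 0,"rz": 0,"dx": 0.05,"dy": -0.28,"dz": 0,"gripper": 0.8}]}}

```text
time: 12.6
position: [537.1, 11.6, 89.4]
tcp_rot: [[-0.951, -0.309, 0.002], [-0.309, 0.951, 0.001], [-0.002, 0.0, -1.0]]
contact_force: [-4.4, 3.6, 12.8]
finger_gap: 14.3
grip_force: 59.3
```

Emit:
{"api": "drive_tool", "payload": {"commands": [{"rx": 0,"ry": 0,"rz": 0,"dx": 0.03,"dy": -0.29,"dz": 0,"gripper": 0.8}]}}

```text
time: 12.7
position: [537.7, 8.5, 89.4]
tcp_rot: [[-0.951, -0.309, 0.002], [-0.309, 0.951, 0.0], [-0.002, -0.0, -1.0]]
contact_force: [-4.7, 0.6, 11.6]
finger_gap: 14.6
grip_force: 59.3
```

Emit:
{"api": "drive_tool", "payload": {"commands": [{"rx": 0,"ry": 0,"rz": 0,"dx": 0.02,"dy": -0.29,"dz": 0,"gripper": 0.8}]}}

```text
time: 12.8
position: [538.6, 5.3, 89.5]
tcp_rot: [[-0.951, -0.308, 0.002], [-0.308, 0.951, -0.0], [-0.002, -0.001, -1.0]]
contact_force: [-3.6, -0.2, 11.5]
finger_gap: 14.8
grip_force: 59.2
```

Emit:
{"api": "drive_tool", "payload": {"commands": [{"rx": 0,"ry": 0,"rz": 0,"dx": 0,"dy": -0.29,"dz": 0,"gripper": 0.8}]}}

```text
time: 12.9
position: [539.5, 2.4, 89.4]
tcp_rot: [[-0.951, -0.308, 0.002], [-0.308, 0.951, -0.001], [-0.002, -0.001, -1.0]]
contact_force: [-4.0, 0.3, 12.0]
finger_gap: 14.3
grip_force: 59.2
```

Emit:
{"api": "drive_tool", "payload": {"commands": [{"rx": 0,"ry": 0,"rz": 0,"dx": -0.01,"dy": -0.29,"dz": 0,"gripper": 0.8}]}}

```text
time: 13.0
position: [540.6, -0.4, 89.5]
tcp_rot: [[-0.951, -0.308, 0.002], [-0.308, 0.951, -0.001], [-0.002, -0.002, -1.0]]
contact_force: [-4.4, -0.3, 11.2]
finger_gap: 14.7
grip_force: 59.2
```

Emit:
{"api": "drive_tool", "payload": {"commands": [{"rx": 0,"ry": 0,"rz": 0,"dx": -0.03,"dy": -0.29,"dz": 0,"gripper": 0.8}]}}

```text
time: 13.1
position: [541.8, -3.1, 89.4]
tcp_rot: [[-0.951, -0.308, 0.002], [-0.308, 0.951, -0.001], [-0.002, -0.002, -1.0]]
contact_force: [-3.3, -0.7, 10.9]
finger_gap: 14.7
grip_force: 59.2
```

```bash
cat > s2.py <<'E'
import numpy as np
c=(591.38,20.6)
B=[(541.9,-3.5,-3.4,-2.6),(540.7,-.7,-3.8,-3.6),(539.6,2.1,-2.4,-1.7),(538.6,4.9,-3.9,-1.8),(537.9,7.6,-4.1,-3.3),(537.4,10.2,-4,-5.2),(537,12.8,-3.9,-6.8),(536.6,15.5,-4.5,-6.9),(536.5,18.4,-4.6,-5.8),(536.4,21.4,-4.3,-5.6),(536.5,24.5,-6.4,-3.5),(536.9,27.7,-5.8,-1.4),(537.3,30.9,-5.3,.9),(538,33.9,-4.6,-.1),(538.8,36.8,-5.2,.5),(539.8,39.6,-4.4,1.3)]
A=[(539,37.5,-4.5,2.5),(538.1,34.4,-3.8,2.7),(537.4,31.4,-4.9,1.3),(537,28.6,-4,4),(536.6,26,-3.5,5.7),(536.4,23.3,-4.1,6),(536.4,20.5,-3.9,7.2),(536.5,17.6,-5,5.5),(536.7,14.7,-5.2,4.6),(537.1,11.6,-4.4,3.6),(537.7,8.5,-4.7,.6),(538.6,5.3,-3.6,-.2),(539.5,2.4,-4,.3),(540.6,-.4,-4.4,-.3),(541.8,-3.1,-3.3,-.7)]
R={}
for n,D,s in(("ccw",A,1),("cw",B,-1)):
    D=np.array(D);a=np.arctan2(D[:,1]-c[1],D[:,0]-c[0])%(2*np.pi);d=-s*(-np.sin(a)*D[:,2]+np.cos(a)*D[:,3]);a=np.degrees(a)
    i=np.argsort(a);a,d=a[i],d[i];R[n]=(a,d);print(n,*[f"{x:.0f}:{y:.1f}" for x,y in zip(a,d)])
    w=np.clip(d-1.6,0,None);print((w*a).sum()/w.sum())
# mirror match
g=np.arange(-17,17.1,.5);best=[]
for t in np.arange(178,192,.25):
    best.append((((np.interp(t+g,*R["ccw"])-np.interp(t-g,*R["cw"]))**2).mean(),t))
print(sorted(best)[:4])
E
python3 s2.py
```

```text
ccw 162:1.0 165:1.7 169:0.3 172:3.4 174:5.3 177:5.8 180:7.2 183:5.8 186:5.1 189:4.3 193:1.6 196:0.8 199:1.6 202:1.4 206:0.8
180.48017598254953
cw 160:0.3 163:1.1 166:1.2 169:0.1 173:2.1 176:3.9 179:5.7 182:5.6 185:6.5 188:6.2 191:4.3 194:2.2 197:0.6 200:0.8 203:1.8 206:0.8
184.1545610634978
[(np.float64(0.21327357409713296), np.float64(182.25)), (np.float64(0.21368210791254108), np.float64(182.5)), (np.float64(0.2982677884669214), np.float64(182.0)), (np.float64(0.30988213728818376), np.float64(182.75))]
```

Emit:
{"api": "drive_tool", "payload": {"commands": [{"rx": 0,"ry": 0,"rz": 0,"dx": 0.03,"dy": 0.29,"dz": 0,"gripper": 0.8},{"rx": 0,"ry": 0,"rz": 0,"dx": 0.01,"dy": 0.29,"dz": 0,"gripper": 0.8},{"rx": 0,"ry": 0,"rz": 0,"dx": 0,"dy": 0.29,"dz": 0,"gripper": 0.8},{"rx": 0,"ry": 0,"rz": 0,"dx": -0.02,"dy": 0.29,"dz": 0,"gripper": 0.8},{"rx": 0,"ry": 0,"rz": 0,"dx": -0.03,"dy": 0.29,"dz": 0,"gripper": 0.8},{"rx": 0,"ry": 0,"rz": 0,"dx": -0.05,"dy": 0.28,"dz": 0,"gripper": 0.8},{"rx": 0,"ry": 0,"rz": 0,"dx": -0.06,"dy": 0.28,"dz": 0,"gripper": 0.8},{"rx": 0,"ry": 0,"rz": 0,"dx": -0.08,"dy": 0.28,"dz": 0,"gripper": 0.8}]}}

```text
time: 13.9
position: [536.5, 18.4, 89.4]
tcp_rot: [[-0.952, -0.307, 0.002], [-0.307, 0.952, -0.003], [-0.001, -0.004, -1.0]]
contact_force: [-4.6, -6.7, 11.5]
finger_gap: 14.5
grip_force: 59.2
```

Emit:
{"api": "drive_tool", "payload": {"commands": [{"rx": 0,"ry": 0,"rz": 0,"dx": 0,"dy": 0,"dz": 0,"gripper": 0.8},{"rx": 0,"ry": 0,"rz": 0,"dx": 0,"dy": 0,"dz": 0,"gripper": 0.8},{"rx": 0,"ry": 0,"rz": 0,"dx": 0,"dy": 0,"dz": 0,"gripper": 0.8}]}}

```text
time: 14.2
position: [536.4, 19.6, 89.4]
tcp_rot: [[-0.951, -0.308, 0.002], [-0.308, 0.951, -0.0], [-0.002, -0.001, -1.0]]
contact_force: [-5.6, 1.4, 12.5]
finger_gap: 14.7
grip_force: 59.4
```

Emit:
{"api": "drive_tool", "payload": {"commands": [{"rx": 0,"ry": 0,"rz": 0,"dx": 0,"dy": 0,"dz": 0,"gripper": 2},{"rx": 0,"ry": 0,"rz": 0,"dx": 0,"dy": 0,"dz": 0,"gripper": 4},{"rx": 0,"ry": 0,"rz": 0,"dx": 0,"dy": 0,"dz": 0,"gripper": 4},{"rx": 0,"ry": 0,"rz": 0,"dx": 0,"dy": 0,"dz": 0,"gripper": 4}]}}

```text
time: 14.6
position: [535.8, 19.7, 87.2]
tcp_rot: [[-0.951, -0.308, -0.0], [-0.308, 0.951, 0.0], [0.0, 0.0, -1.0]]
contact_force: [-0.5, 0.4, -0.3]
finger_gap: 39.9
grip_force: 0.0
```

Emit:
{"api": "drive_tool", "payload": {"commands": [{"rx": 0,"ry": 0,"rz": 0,"dx": 0,"dy": 0,"dz": -2,"gripper": 4},{"rx": 0,"ry": 0,"rz": 0,"dx": 0,"dy": 0,"dz": -4,"gripper": 4},{"rx": 0,"ry": 0,"rz": 0,"dx": 0,"dy": 0,"dz": -4,"gripper": 4},{"rx": 0,"ry": 0,"rz": 0,"dx": 0,"dy": 0,"dz": -3,"gripper": 4},{"rx": 0,"ry": 0,"rz": 0,"dx": 0,"dy": 0,"dz": 0,"gripper": 4},{"rx": 0,"ry": 0,"rz": 0,"dx": 0,"dy": 0,"dz": 0,"gripper": 4},{"rx": 0,"ry": 0,"rz": 0,"dx": 0,"dy": 0,"dz": 0,"gripper": 4}]}}

```text
time: 15.3
position: [535.4, 19.8, 215.9]
tcp_rot: [[-0.951, -0.308, -0.002], [-0.308, 0.951, 0.0], [0.002, 0.001, -1.0]]
contact_force: [0.1, 0.5, 0.1]
finger_gap: 39.8
grip_force: 0.0
```

Run:
```python
from h import *
o=get_obs();print(o["time"],o["position"],o["contact_force"],o["finger_gap"])
w=look("wrist");cv2.imwrite("pics/w4.png",w["frame"])
g=blob(w,(15,110,100),(25,255,255),None,50)[0];r=blob(w,(0,150,60),(6,255,255),None,50)[0];b=blob(w,(100,150,50),(125,255,255),None,50)[0]
print(g,r,b)
```

```text
15.3 [535.36204707  19.77915794 215.9314415 ] [0.14617048 0.50006243 0.1369477 ] 39.840835073169714
[(1007, [495.7, 350.5], [476, 334, 40, 34]), (899, [304.1, 292.3], [287, 276, 35, 33]), (339, [432.5, 282.8], [415, 276, 36, 15])] [(833, [325.4, 236.3], [313, 216, 26, 41])] [(1252, [492.0, 299.6], [469, 276, 47, 48])]
```

View pics/w4.png

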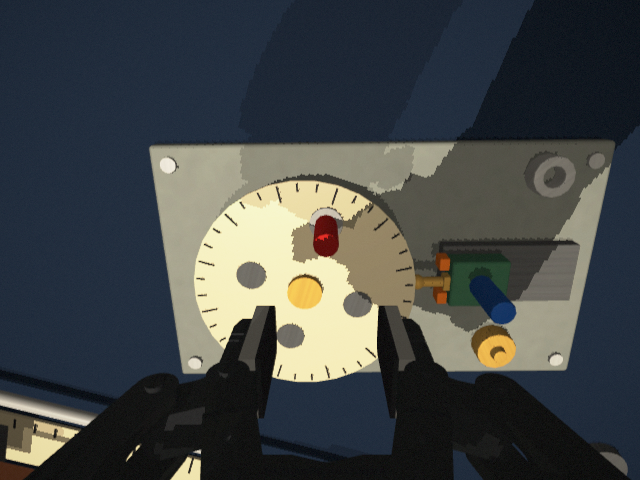

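The last picture shows the gripper clear, the slide still against the orange blocks, the hub at (304,292) and the crank top at (326,247). I'll check the crank angle numerically before handing in.

Run:
```python
from h import *
w=look("wrist")
h=ray(w,304.1,292.3,57.5);k=ray(w,325.4,236.3,80);t=ray(w,326,246.5,101)
for p in(k,t):
    for c in (h[:2],(591.4,20.6)):
        d=p[:2]-c;print(p.round(1),np.hypot(*d).round(1),(np.degrees(np.arctan2(d[1],d[0]))%360).round(1))
```

```text
[537.1  20.1  80. ] 54.4 180.8
[537.1  20.1  80. ] 54.3 180.6
[536.5  20.3 101. ] 55.0 180.5
[536.5  20.3 101. ] 54.9 180.3
```

The crank stands at about 180.5–181° and the top of the hump is at about 182.3°. That is well inside the ±7° allowed.

```bash
python3 -c "
from plant import *
print(job_done())"
```

```text
the job is handed in; nothing more can be done
None
```

I handed the job in with the pointer home against its stop, the disc's high spot within about 2° of the pointer and the gripper clear; the judge's verdict was not shown.

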